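# Slip-test film pressure plates and sort out the sticky ones

### The job

Test the three film pressure plates on the slip ramp, one at a time: lay each face down at the start mark in the upper part of the lane, lengthwise between the rails, let go and see whether it slides. Leave the plates that slide down in the catch pan at the foot; take each one that sticks off the lane and lay it flat in the wooden recoating tray before testing the next. Do not disturb the other things on the desk.

Things in the scene. Friction and masses are not known exactly. Their poses are not given: they have to be found in the camera images.
- plate_1: One of three film pressure plates that look alike: dark steel plate 62 (x) x 40 (y) x 5 mm, about 80 g, face down. Centred on its back stands a bright mounting bar to lift it by: 36 mm long (x), 11 mm wide (y), its top 17 mm above the face. Origin: centre of the face (underside), z out of the back. Whether it slides or sticks only the ramp shows; looks say nothing.
- plate_2: One of three film pressure plates that look alike: dark steel plate 62 (x) x 40 (y) x 5 mm, about 80 g, face down. Centred on its back stands a bright mounting bar to lift it by: 36 mm long (x), 11 mm wide (y), its top 17 mm above the face. Origin: centre of the face (underside), z out of the back. Whether it slides or sticks only the ramp shows; looks say nothing.
- plate_3: One of three film pressure plates that look alike: dark steel plate 62 (x) x 40 (y) x 5 mm, about 80 g, face down. Centred on its back stands a bright mounting bar to lift it by: 36 mm long (x), 11 mm wide (y), its top 17 mm above the face. Origin: centre of the face (underside), z out of the back. Whether it slides or sticks only the ramp shows; looks say nothing.
- slip_ramp: Slip tester, fixed: grey iron base 86 x 400 mm carrying a tilted polished steel lane and, at the lane's foot, a catch pan. Origin: on the desk, mid-width, under the line where lane and pan meet. y points horizontally uphill (lane: y 0 to 238 mm; pan: y 0 to -152 mm), x across, z up. A black clamp knob sticks out to x = 55 mm below the lane's upper part.
- ramp_bed: The lane, fixed at 18 degrees. Origin: its foot, mid-width, on the sliding surface, 42 mm above the desk; y up the slope (250 mm long, top 119 mm above the desk), z out of the surface, x across. 48 mm wide between rails that stand 6 mm high and 6 mm thick; plates go lengthwise along it, either way round. A plate that slides is off the lane within 1 s of release; one that sticks stays put.
- ramp_start (a point): Point on the lane's surface, mid-width, 190 mm up the slope from the foot, midway between two fine scribed lines: where a plate's centre goes for the test.
- catch_pan: The catch pan, fixed, its floor falling 10 degrees away from the lane. Origin: mid-width on the floor where it meets the lane's foot, 42 mm above the desk; y towards the lane (pan from y = 0 to -152 mm), z out of the floor, x across. 56 mm wide inside, walls 14 mm high. Plates that slide run into it and stop at the end wall or behind one another.
- recoat_tray: Open brown wooden tray for plates to be recoated, fixed, 150 (x) x 110 (y) mm outside, 22 mm high, walls and floor 6 mm thick. Origin: centre of its underside, z up.
- recoat_tray_in (a point): Centre of the tray's inner floor, 6 mm above the desk.
- lens_hood: Matte black flared lens hood, 66 mm across its upper rim, 36 mm high, standing on the desk; origin at centre of underside; 30 mm or more of shift counts as disturbed. Not part of the job.
- counter_dial: Brass film counter dial, disc of 34 mm diameter, 8 mm high with hub; origin at centre of underside; 30 mm or more of shift counts as disturbed. Not part of the job.
- cocking_ring: Chrome shutter cocking ring, 58 mm outside, 44 mm inside, 8 mm high; origin at centre of underside; 30 mm or more of shift counts as disturbed. Not part of the job.
- lens_spanner: White nylon T-shaped lens spanner, stem 100 mm along x, head 50 mm wide at its +x end, 6 mm thick; origin at the stem's middle, underside; 30 mm or more of shift counts as disturbed. Not part of the job.

How it is judged:
On the way, in this order (a step that is already met when the one before it is completed fails the run):
1. a first plate lies face down in the upper part of the lane (centre at least 100 mm up from the foot), let go (((y of plate_1 in the frame of ramp_bed between 0.1 and 0.24 m and x of plate_1 in the frame of ramp_bed between -0.012 and 0.012 m and z of plate_1 in the frame of ramp_bed between -0.003 and 0.005 m and contact force between plate_1 and the fingers below 0.05 N) or (y of plate_2 in the frame of ramp_bed between 0.1 and 0.24 m and x of plate_2 in the frame of ramp_bed between -0.012 and 0.012 m and z of plate_2 in the frame of ramp_bed between -0.003 and 0.005 m and contact force between plate_2 and the fingers below 0.05 N) or (y of plate_3 in the frame of ramp_bed between 0.1 and 0.24 m and x of plate_3 in the frame of ramp_bed between -0.012 and 0.012 m and z of plate_3 in the frame of ramp_bed between -0.003 and 0.005 m and contact force between plate_3 and the fingers below 0.05 N))), for 0.05 s.
2. one plate is sorted (in the catch pan if it slides, in the recoating tray if it sticks) and a second lies in the upper part of the lane (centre at least 100 mm up from the foot), let go (((y of plate_1 in the frame of catch_pan between -0.15 and -0.015 m and x of plate_1 in the frame of catch_pan between -0.028 and 0.028 m and z of plate_1 in the frame of catch_pan below 0.02 m and contact force between each of plate_1, plate_2 and the fingers below 0.05 N and y of plate_2 in the frame of ramp_bed between 0.1 and 0.24 m and x of plate_2 in the frame of ramp_bed between -0.012 and 0.012 m and z of plate_2 in the frame of ramp_bed between -0.003 and 0.005 m) or (y of plate_1 in the frame of catch_pan between -0.15 and -0.015 m and x of plate_1 in the frame of catch_pan between -0.028 and 0.028 m and z of plate_1 in the frame of catch_pan below 0.02 m and contact force between each of plate_1, plate_3 and the fingers below 0.05 N and y of plate_3 in the frame of ramp_bed between 0.1 and 0.24 m and x of plate_3 in the frame of ramp_bed between -0.012 and 0.012 m and z of plate_3 in the frame of ramp_bed between -0.003 and 0.005 m) or (y of plate_2 in the frame of catch_pan between -0.15 and -0.015 m and x of plate_2 in the frame of catch_pan between -0.028 and 0.028 m and z of plate_2 in the frame of catch_pan below 0.02 m and contact force between each of plate_2, plate_1 and the fingers below 0.05 N and y of plate_1 in the frame of ramp_bed between 0.1 and 0.24 m and x of plate_1 in the frame of ramp_bed between -0.012 and 0.012 m and z of plate_1 in the frame of ramp_bed between -0.003 and 0.005 m) or (y of plate_2 in the frame of catch_pan between -0.15 and -0.015 m and x of plate_2 in the frame of catch_pan between -0.028 and 0.028 m and z of plate_2 in the frame of catch_pan below 0.02 m and contact force between each of plate_2, plate_3 and the fingers below 0.05 N and y of plate_3 in the frame of ramp_bed between 0.1 and 0.24 m and x of plate_3 in the frame of ramp_bed between -0.012 and 0.012 m and z of plate_3 in the frame of ramp_bed between -0.003 and 0.005 m) or (x of plate_3 in the frame of recoat_tray between -0.06 and 0.06 m and y of plate_3 in the frame of recoat_tray between -0.045 and 0.045 m and z of plate_3 in the frame of recoat_tray below 0.012 m and angle between plate_3's own z axis and vertical below 0.15 rad and contact force between each of plate_3, plate_1 and the fingers below 0.05 N and y of plate_1 in the frame of ramp_bed between 0.1 and 0.24 m and x of plate_1 in the frame of ramp_bed between -0.012 and 0.012 m and z of plate_1 in the frame of ramp_bed between -0.003 and 0.005 m) or (x of plate_3 in the frame of recoat_tray between -0.06 and 0.06 m and y of plate_3 in the frame of recoat_tray between -0.045 and 0.045 m and z of plate_3 in the frame of recoat_tray below 0.012 m and angle between plate_3's own z axis and vertical below 0.15 rad and contact force between each of plate_3, plate_2 and the fingers below 0.05 N and y of plate_2 in the frame of ramp_bed between 0.1 and 0.24 m and x of plate_2 in the frame of ramp_bed between -0.012 and 0.012 m and z of plate_2 in the frame of ramp_bed between -0.003 and 0.005 m))), for 0.05 s.
3. two plates are sorted and the third lies in the upper part of the lane (centre at least 100 mm up from the foot), let go (((y of plate_2 in the frame of catch_pan between -0.15 and -0.015 m and x of plate_2 in the frame of catch_pan between -0.028 and 0.028 m and z of plate_2 in the frame of catch_pan below 0.02 m and contact force between each of plate_2, plate_3, plate_1 and the fingers below 0.05 N and x of plate_3 in the frame of recoat_tray between -0.06 and 0.06 m and y of plate_3 in the frame of recoat_tray between -0.045 and 0.045 m and z of plate_3 in the frame of recoat_tray below 0.012 m and angle between plate_3's own z axis and vertical below 0.15 rad and y of plate_1 in the frame of ramp_bed between 0.1 and 0.24 m and x of plate_1 in the frame of ramp_bed between -0.012 and 0.012 m and z of plate_1 in the frame of ramp_bed between -0.003 and 0.005 m) or (y of plate_1 in the frame of catch_pan between -0.15 and -0.015 m and x of plate_1 in the frame of catch_pan between -0.028 and 0.028 m and z of plate_1 in the frame of catch_pan below 0.02 m and contact force between each of plate_1, plate_3, plate_2 and the fingers below 0.05 N and x of plate_3 in the frame of recoat_tray between -0.06 and 0.06 m and y of plate_3 in the frame of recoat_tray between -0.045 and 0.045 m and z of plate_3 in the frame of recoat_tray below 0.012 m and angle between plate_3's own z axis and vertical below 0.15 rad and y of plate_2 in the frame of ramp_bed between 0.1 and 0.24 m and x of plate_2 in the frame of ramp_bed between -0.012 and 0.012 m and z of plate_2 in the frame of ramp_bed between -0.003 and 0.005 m) or (y of plate_1 in the frame of catch_pan between -0.15 and -0.015 m and x of plate_1 in the frame of catch_pan between -0.028 and 0.028 m and z of each of plate_1, plate_2 in the frame of catch_pan below 0.02 m and contact force between each of plate_1, plate_2, plate_3 and the fingers below 0.05 N and y of plate_2 in the frame of catch_pan between -0.15 and -0.015 m and x of plate_2 in the frame of catch_pan between -0.028 and 0.028 m and y of plate_3 in the frame of ramp_bed between 0.1 and 0.24 m and x of plate_3 in the frame of ramp_bed between -0.012 and 0.012 m and z of plate_3 in the frame of ramp_bed between -0.003 and 0.005 m))), for 0.05 s.
At the end, for the whole second after the job is handed in: Every plate that slides lies in the catch pan (its centre at least 15 mm beyond the foot of the lane, between the pan's walls), every plate that sticks lies flat (within 0.15 rad) on the floor of the recoating tray; all released and at rest (y of plate_1 in the frame of catch_pan between -0.15 and -0.015 m and x of plate_1 in the frame of catch_pan between -0.028 and 0.028 m and z of each of plate_1, plate_2 in the frame of catch_pan below 0.02 m and contact force between each of plate_1, plate_2, plate_3 and the fingers below 0.05 N and y of plate_2 in the frame of catch_pan between -0.15 and -0.015 m and x of plate_2 in the frame of catch_pan between -0.028 and 0.028 m and x of plate_3 in the frame of recoat_tray between -0.06 and 0.06 m and y of plate_3 in the frame of recoat_tray between -0.045 and 0.045 m and z of plate_3 in the frame of recoat_tray below 0.012 m and angle between plate_3's own z axis and vertical below 0.15 rad and linear speed of each of plate_1, plate_2, plate_3 below 0.02 m/s); the robot touches nothing.
It fails at once if the lens hood is shifted by more than 30 mm (distance of lens_hood from where it was at the start of the episode above 0.03 m).
It fails at once if the counter dial is shifted by more than 30 mm (distance of counter_dial from where it was at the start of the episode above 0.03 m).
It fails at once if the cocking ring is shifted by more than 30 mm (distance of cocking_ring from where it was at the start of the episode above 0.03 m).
It fails at once if the lens spanner is shifted by more than 30 mm (distance of lens_spanner from where it was at the start of the episode above 0.03 m).
It also fails if it takes over 70 s, if anything falls off the work surface, if the arm or the gripper's body presses on something with over 40 N, if the wrist force passes 120 N, or if a joint passes its speed limit or range.

### The arm

A 6-joint arm with a two-finger parallel gripper is mounted at the origin on the work surface. World frame = base frame: x ahead of the robot, y to its left, z up, the work surface at z = 0. Lengths are in m, angles in rad, forces in N, time in s.
With the tool pointing down it reaches from about 0.35 to 0.775 m from the base axis. Payload 7.3 kg.
Tool frame: the origin (TCP) lies between the finger pads; the fingertips stand 8 mm ahead of it and the grasp point (between the pads) lies 11 mm behind it (robot.nose_length is the distance from the TCP to the fingertips, in m); z points along the fingers, y is the line along which they close (so a half turn about z gives the same grasp; the last joint's range is limited). The gripper opens to 92 mm and grips with 3 to 60 N. Pads are 19 mm wide; open, the fingers measure 130 mm over their backs; the gripper's body (75 mm by 190 mm) begins 47 mm behind the grasp point.
Start: joints at [1.023, 0.342, 1.524, -0, 1.275, -0.146], TCP at [0.205, 0.483, 0.235] pointing down, gripper open.
Joint ranges: [-2.53, 2.53], [-0.77, 2.02], [0.04, 2.7], [-1, 4.14], [0.28, 2.66], [-3.11, 3.11]. Speed limits (rad/s): [2.57, 2.57, 3.14, 3.14, 3.14, 3.14].

### API

Orientations are given as [roll, pitch, yaw] about the fixed x, y, z axes, in that order (R = Rz(yaw) Ry(pitch) Rx(roll)).
In Python, from cell import robot gives the robot as it stands. The module is installed in compiled form; this text tells all that it offers.
- The arm moves only by the shell command python3 -m jog 'ROWS' [FORCE]. ROWS is JSON, a list that holds one entry, the list of rows, each a list of 5 numbers: the gripper's target within -1 to 1 (fully open at 1, half-way at 0, shut at -1), then the shift along the tool's x, y, z in m, then the turn about the tool's z in rad. A call has 1 to 5 rows; each row is the pose to reach, as a shift and turn from the pose commanded when the call began, along the tool's axes at that moment; what a row does not reach only later rows make up. A row lasts 1/12 s, in which the tool goes at most 41.7 mm and 7.16 degrees, less where a joint would pass 70% of its speed; a pose out of reach is approached as far as the arm can. A call with a gripper value outside its range is refused whole. The fingers move at their own pace and stop on an object; FORCE is the grip in N (left out, the last holds). Time passes only in rows, so rows that repeat a pose let the fingers close. It gives the time, the measured TCP pose, the force, the opening and the grip force at its end, in the units of the state.
- robot.observe(): the state, without advancing time (a new reading comes with each control period).
- robot.read_camera(name): name is "scene" or "top"; returns the picture (400x640x3 uint8, red, green, blue); there is no depth.
- robot.camera_model(name): a dict with "camera_matrix" (3x3 intrinsics, pixels), "dist_coeffs" ([k1, k2, p1, p2, k3] as OpenCV has them; the pictures are not rectified), "position" and "attitude" of the camera in the world. Camera axes: x right, y down, z forward; pixel columns grow to the right and rows downward; lengths in m; the calibration is good to about 2 mm. A picture is of the moment at which its call begins. camera_model takes no time and is no camera call.
- robot.hand_in(): hands the job in; it is judged then, once.
The state is a dict: "time": time; "qpos": joint angles; "qvel": joint speeds; "joint_efforts": joint torques, N m; "tool_pos": TCP position; "tool_rot": TCP orientation; "contact_force": force on the tool from outside, world axes, zero at the start; "torque": the same for the moment, N m; "opening": finger opening in m; "grip_force": force on a finger pad.
Only numpy, scipy, OpenCV 4.12 (cv2) and the standard library are available. Lean on these libraries where they do the work, as an engineer would, in place of code of your own. Each camera call takes 0.05 s, during which the arm holds its last target. There are 200 camera calls.

## Working session

There is one attempt and no reset: what is moved stays moved. The work goes in short steps, Python scripts to look and compute and a shell command to move; the robot and the scene stay as the last step left them, time stands still between calls to the robot, and variables do not carry over. Pictures are saved under pics/ and viewed, at most 10 in all, crops included, and the job is handed in when it is done.

```bash
mkdir -p pics; python3 - <<'E'
from cell import robot
import cv2
for n in("top","scene"):
    im=robot.read_camera(n); cv2.imwrite(f"pics/{n}0.png",im[:,:,::-1])
    m=robot.camera_model(n); print(n,m)
s=robot.observe();print(s["time"],s["tool_pos"],s["tool_rot"],s["opening"])
E
```

```text
top {'camera_matrix': array([[401.97940467,   0.        , 322.00661811],
       [  0.        , 401.97940467, 199.7277681 ],
       [  0.        ,   0.        ,   1.        ]]), 'dist_coeffs': array([-0.00983181,  0.        ,  0.        ,  0.        ,  0.        ]), 'position': array([0.53351633, 0.04720358, 1.13096313]), 'attitude': array([-3.07808079, -0.0124414 , -1.57419367])}
scene {'camera_matrix': array([[361.67608105,   0.        , 316.50904635],
       [  0.        , 361.67608105, 195.11895545],
       [  0.        ,   0.        ,   1.        ]]), 'dist_coeffs': array([0.00085231, 0.        , 0.        , 0.        , 0.        ]), 'position': array([ 0.9284425 , -0.29601332,  0.80396535]), 'attitude': array([-2.54413574,  0.01609896,  0.75513479])}
0.1 [0.20509516 0.48290035 0.23410928] [-3.14022111e+00 -2.33766803e-04  2.73978604e+00] 0.09168988739338939
```

View pics/top0.png

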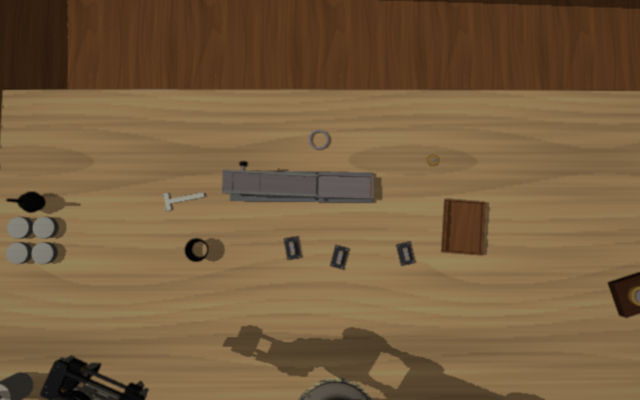

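View pics/scene0.png

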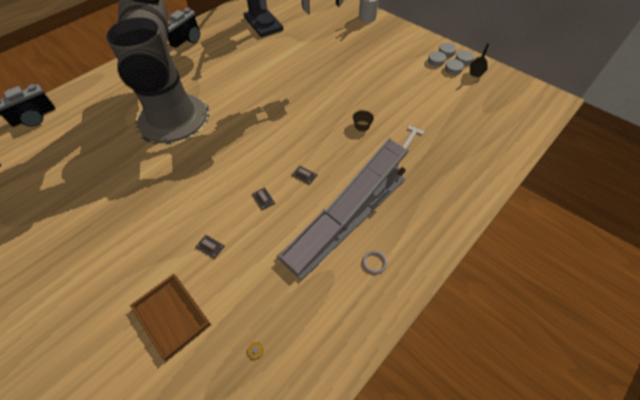

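The top view shows the ramp at about (225–375, 170–203), upper end left. The plates are near (293,248), (340,257) and (405,253), and the tray near (465,227). Next I'll enlarge that area to get exact points.

```bash
cat >h.py <<'E'
import cv2,numpy as np
from scipy.spatial.transform import Rotation as R
from cell import robot
def ray(n,p):
    m=robot.camera_model(n)
    u=cv2.undistortPoints(np.array([[p]],float),m["camera_matrix"],m["dist_coeffs"])[0,0]
    return np.array(m["position"]),R.from_euler("xyz",m["attitude"]).apply([u[0],u[1],1])
def at(n,p,z):
    o,d=ray(n,p); return o+d*(z-o[2])/d[2]
def px(n,P):
    m=robot.camera_model(n); r=R.from_euler("xyz",m["attitude"]).inv()
    q=r.apply(np.array(P,float).reshape(-1,3)-m["position"])
    return cv2.projectPoints(q,np.zeros(3),np.zeros(3),m["camera_matrix"],m["dist_coeffs"])[0][:,0]
def crop(n,x0,y0,x1,y1,k,f):
    im=robot.read_camera(n)[y0:y1,x0:x1,::-1]
    im=cv2.convertScaleAbs(im,alpha=1.6)
    im=cv2.resize(im,None,fx=k,fy=k,interpolation=cv2.INTER_CUBIC); cv2.imwrite(f,im); 
def go(dx_world):
    s=robot.observe(); return R.from_euler("xyz",s["tool_rot"]).inv().apply(dx_world)
E
python3 - <<'E'
from h import *
crop("top",215,160,415,270,4,"pics/c1.png")
for name,p,z in(("p1",(293,248),.005),("p2",(340,257),.005),("p3",(405,253),.005),("tray",(465,227),.02),("hood",(196,250),.036)): print(name,at("top",p,z))
E
```

```text
p1 [0.47064671 0.11416015 0.005     ]
p2 [ 0.44519244 -0.01660098  0.005     ]
p3 [ 0.45543019 -0.19829645  0.005     ]
tray [ 0.52730469 -0.36321569  0.02      ]
hood [0.46795808 0.37412946 0.036     ]
```

View pics/c1.png

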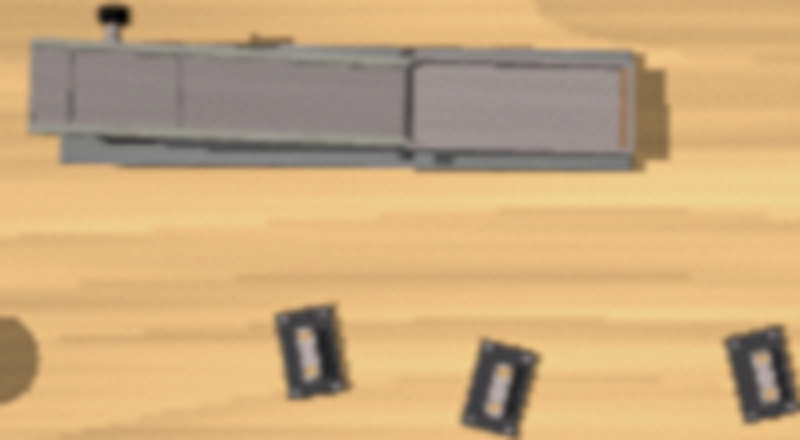

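The crop shows the scribed lines at crop x≈71 and 180, the lane foot at x≈408, and all three plate outlines clearly. I'll fit the ramp and plate poses from these points.

```bash
python3 - <<'E'
from h import *
from scipy.optimize import least_squares
C=lambda p:(np.array(p,float)+.5)/4-.5+[215,160]
t=np.radians(18);a=np.radians(10)
def bed(x,y,z): return [x,y*np.cos(t)-z*np.sin(t),.042+y*np.sin(t)+z*np.cos(t)]
def pan(x,y,z): return [x,y*np.cos(a)-z*np.sin(a),.042+y*np.sin(a)+z*np.cos(a)]
obj=np.array([bed(.03,.25,.006),bed(-.03,.25,.006),bed(0,.19,0),bed(0,0,0),pan(0,-.152,0)])
pix=np.array([C(p) for p in((32,40),(30,133),(125.5,90),(408,103),(627,107))])
def f(v):
    P=R.from_euler("z",v[2]).apply(obj)+[v[0],v[1],0]
    return (px("top",P)-pix).ravel()
s=least_squares(f,[.6,0,0]);print("ramp",s.x,np.degrees(s.x[2]));print(s.fun.reshape(-1,2).round(2))
print("start",R.from_euler("z",s.x[2]).apply(bed(0,.19,0))+[s.x[0],s.x[1],0])
# tray
for n,c in(("p1",((276,315),(333,306),(349,388),(292,398))),("p2",((483,338),(538,352),(516,436),(462,424))),("p3",((725,338),(782,327),(800,411),(745,422)))):
    W=np.array([at("top",C(p),.005) for p in c]); m=W.mean(0)
    l=(W[0]+W[1]-W[2]-W[3])/2; w=(W[0]+W[3]-W[1]-W[2])/2
    print(n,m.round(4),"len",np.linalg.norm(l).round(4),np.linalg.norm(w).round(4),"yaw",np.degrees(np.arctan2(l[1],l[0])).round(1),np.degrees(np.arctan2(w[1],w[0])).round(1)-90)
E
```

```text
ramp [ 0.64251551  0.04775811 -0.00946319] -0.5422008138687234
[[ 0.27 -0.32]
 [ 0.25  0.22]
 [ 0.36  0.24]
 [ 0.06 -0.23]
 [-1.04  0.11]]
start [0.64422549 0.22845075 0.10071323]
p1 [0.4719 0.1149 0.005 ] len 0.0582 0.0402 yaw 11.1 9.200000000000003
p2 [ 0.4466 -0.0154  0.005 ] len 0.0607 0.039 yaw -14.6 -13.599999999999994
p3 [ 0.4548 -0.1993  0.005 ] len 0.0596 0.04 yaw 12.0 10.700000000000003
```

```bash
python3 -m jog '[[[-0.35,-0.032,-0.02,0.01,0],[-0.35,-0.064,-0.039,0.02,0],[-0.35,-0.097,-0.058,0.03,0],[-0.35,-0.13,-0.078,0.045,0],[-0.35,-0.162,-0.098,0.055,0]]]' 10
python3 -m jog '[[[-0.35,-0.032,-0.02,0.01,0],[-0.35,-0.064,-0.039,0.02,0],[-0.35,-0.097,-0.058,0.03,0],[-0.35,-0.13,-0.078,0.045,0],[-0.35,-0.162,-0.098,0.055,0]]]'
python3 -m jog '[[[-0.35,-0.03,-0.018,0.01,-0.115],[-0.35,-0.065,-0.038,0.024,-0.23],[-0.35,-0.065,-0.038,0.024,-0.345],[-0.35,-0.065,-0.038,0.024,-0.46],[-0.35,-0.065,-0.038,0.024,-0.576]]]'
cat > g.py <<'E'
import sys
from h import *
# target x y z yaw(deg) -> shift in tool axes, turn
x,y,z,yaw=map(float,sys.argv[1:5])
s=robot.observe();p=np.array(s["tool_pos"]);r=R.from_euler("xyz",s["tool_rot"])
d=r.inv().apply(np.array([x,y,z])-p); c=np.degrees(s["tool_rot"][2])
e=(c-yaw+90)%180-90
print("t",round(s["time"],2),"pos",p.round(4),"yaw",c.round(1),"q6",round(s["qpos"][5],2),"shift",d.round(4),"turn",np.radians(e).round(3),"open",round(s["opening"],4),"grip",round(s["grip_force"],1),"F",np.round(s["contact_force"],1))
E
python3 g.py .472 .115 .017 10
```

```text
time: 0.57
tool_pos: [0.3164, 0.328, 0.1787]
tool_rot: [-3.141, -0.0, 2.74]
contact_force: [0.1, -0.5, -0.3]
opening: 0.0633
grip_force: 0.0
time: 0.98
tool_pos: [0.4274, 0.1743, 0.1238]
tool_rot: [-3.141, -0.001, 2.74]
contact_force: [0.8, 1.0, -0.2]
opening: 0.0313
grip_force: 0.0
time: 1.4
tool_pos: [0.4719, 0.1147, 0.1]
tool_rot: [3.141, -0.001, -2.964]
contact_force: [-0.9, 0.4, -0.8]
opening: 0.0298
grip_force: 0.0
t 1.4 pos [0.4719 0.1147 0.1   ] yaw -169.8 q6 -1.67 shift [-0.0003  0.0002  0.083 ] turn 0.003 open 0.0298 grip 0.0 F [-0.9  0.4 -0.8]
```

```bash
python3 -m jog '[[[-0.35,0,0,0.035,0],[-0.35,0,0,0.07,0],[-0.35,0,0,0.083,0],[-0.35,0,0,0.083,0],[-0.8,0,0,0.083,0]]]' 10
python3 -m jog '[[[-1,0,0,0,0],[-1,0,0,0,0],[-1,0,0,0,0],[-1,0,0,-0.02,0],[-1,0,0,-0.05,0]]]'
python3 -m jog '[[[-1,0,0,-0.035,0.12],[-1,0,0,-0.07,0.24],[-1,0,0,-0.105,0.36],[-1,0,0,-0.13,0.48],[-1,0,0,-0.13,0.6]]]'
python3 -m jog '[[[-1,0,0,0,0.12],[-1,0,0,0,0.24],[-1,0,0,0,0.36],[-1,0,0,0,0.48],[-1,0,0,0,0.6]]]'
python3 -m jog '[[[-1,0,0,0,0.11],[-1,0,0,0,0.22],[-1,0,0,0,0.33],[-1,0,0,0,0.44],[-1,0,0,0,0.55]]]'
python3 g.py .644 .2285 .15 89.5
```

```text
time: 1.82
tool_pos: [0.4715, 0.1157, 0.0174]
tool_rot: [3.141, -0.002, -2.967]
contact_force: [0.3, 0.3, 0.1]
opening: 0.0268
grip_force: 0.0
time: 2.23
tool_pos: [0.4701, 0.1155, 0.0669]
tool_rot: [3.141, -0.005, -2.967]
contact_force: [0.2, -0.1, -1.1]
opening: 0.011
grip_force: 10.0
time: 2.65
tool_pos: [0.4744, 0.116, 0.204]
tool_rot: [3.136, 0.01, 2.71]
contact_force: [1.2, 0.3, -0.7]
opening: 0.0108
grip_force: 10.0
time: 3.07
tool_pos: [0.4717, 0.1157, 0.1984]
tool_rot: [3.141, 0.0, 2.11]
contact_force: [0.7, -0.2, -0.8]
opening: 0.0104
grip_force: 10.0
time: 3.48
tool_pos: [0.4717, 0.1157, 0.1984]
tool_rot: [3.141, -0.0, 1.56]
contact_force: [1.0, -0.9, -1.1]
opening: 0.0108
grip_force: 10.0
t 3.48 pos [0.4717 0.1157 0.1984] yaw 89.4 q6 0.09 shift [0.1146 0.1711 0.0486] turn -0.002 open 0.0108 grip 10.0 F [ 1.  -0.9 -1.1]
```

```bash
python3 -m jog '[[[-1,0.023,0.034,0,0],[-1,0.046,0.068,0.01,0],[-1,0.069,0.103,0.02,0],[-1,0.092,0.137,0.034,0],[-1,0.115,0.171,0.048,0]]]'
python3 -m jog '[[[-1,0,0,0,0],[-1,0,0,0,0]]]'
python3 - <<'E'
from h import *
import subprocess
crop("top",205,150,345,220,5,"pics/c2.png")
crop("scene",330,100,450,220,5,"pics/c3.png")
subprocess.run("python3 g.py .644 .2285 .12 89.5".split())
a=cv2.imread("pics/c2.png");b=cv2.imread("pics/c3.png")
E
```

```text
time: 3.9
tool_pos: [0.6406, 0.2282, 0.152]
tool_rot: [3.14, -0.0, 1.566]
contact_force: [0.5, 0.2, 0.3]
opening: 0.0108
grip_force: 10.0
time: 4.07
tool_pos: [0.6389, 0.2277, 0.1482]
tool_rot: [-3.137, 0.001, 1.567]
contact_force: [0.0, -0.8, 0.3]
opening: 0.0106
grip_force: 10.0
t 4.17 pos [0.6387 0.2268 0.1521] yaw 89.7 q6 0.23 shift [0.0017 0.0053 0.0321] turn 0.004 open 0.011 grip 10.0 F [ 0.3 -1.1  0. ]
```

View pics/c3.png

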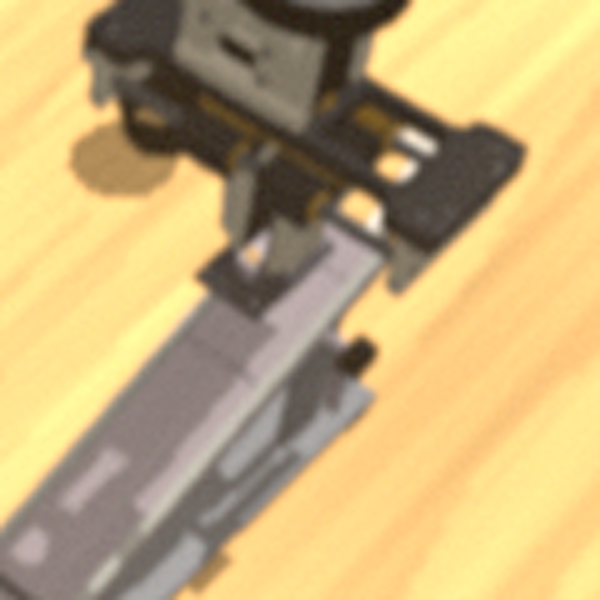

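The plate is held above the lane, still a few mm toward the near rail. That matches the 5 mm lag in the pose reading, so I'll correct it and come lower.

```bash
python3 -m jog '[[[-1,0.001,0.005,0.005,0],[-1,0.001,0.005,0.01,0],[-1,0.001,0.005,0.014,0],[-1,0.001,0.005,0.014,0]]]'
python3 g.py .644 .2285 .12 89.5
python3 - <<'E'
from h import *
crop("scene",345,120,425,200,7,"pics/c4.png")
E
python3 g.py .644 .2285 .12 89.5
```

```text
time: 4.5
tool_pos: [0.6435, 0.2275, 0.1372]
tool_rot: [-3.141, 0.0, 1.565]
contact_force: [0.2, -0.4, -1.0]
opening: 0.0108
grip_force: 10.0
t 4.5 pos [0.6435 0.2275 0.1372] yaw 89.7 q6 0.23 shift [0.001  0.0006 0.0172] turn 0.003 open 0.0108 grip 10.0 F [ 0.2 -0.4 -1. ]
t 4.55 pos [0.6436 0.2276 0.1375] yaw 89.7 q6 0.23 shift [0.0009 0.0004 0.0175] turn 0.003 open 0.0109 grip 10.0 F [-0.2  0.8 -1.1]
```

View pics/c4.png

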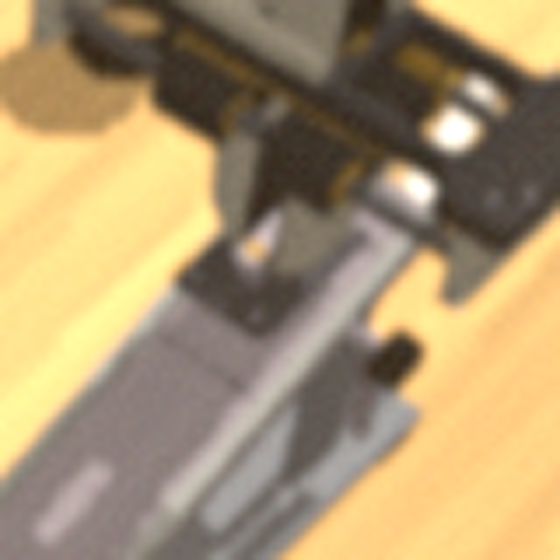

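The plate's downhill end corners appear at crop (180,280) and (262,333). I'll check these, and the rails, against the model.

```bash
python3 - <<'E'
from h import *
c=lambda P:((px("scene",P)-[345,120]+.5)*7-.5).round(0).tolist()
z=.1375-.017
print("plate end, bottom",c([[.6235,.1965,z],[.6635,.1965,z]]),"top",c([[.6235,.1965,z+.005],[.6635,.1965,z+.005]]))
t=np.radians(18)
def bed(x,y,z): return R.from_euler("z",-.0095).apply([x,y*np.cos(t)-z*np.sin(t),.042+y*np.sin(t)+z*np.cos(t)])+[.6425,.0478,0]
for y in(.08,.155,.225): print(y,c([bed(-.03,y,.006),bed(-.024,y,.0),bed(.024,y,.006),bed(.03,y,.006)]))
E
```

```text
plate end, bottom [[166.0, 282.0], [258.0, 343.0]] top [[168.0, 273.0], [260.0, 334.0]]
0.08 [[-2.0, 474.0], [14.0, 489.0], [116.0, 561.0], [129.0, 571.0]]
0.155 [[133.0, 318.0], [148.0, 334.0], [253.0, 400.0], [266.0, 409.0]]
0.225 [[257.0, 175.0], [271.0, 191.0], [378.0, 253.0], [392.0, 262.0]]
```

The corner agrees within the calibration, so I'll lower with a light grip and let go.

```bash
python3 -m jog '[[[-1,0.001,0,0.004,0],[-1,0.001,0,0.008,0],[-1,0.001,0,0.011,0],[-1,0.001,0,0.014,0],[-1,0.001,0,0.017,0]]]' 3
python3 -m jog '[[[-1,0,0,0,0],[-0.55,0,0,0,0],[-0.35,0,0,0,0],[-0.35,0,0,-0.01,0],[-0.35,0,0,-0.03,0]]]'
python3 -m jog '[[[-0.35,0,0,-0.03,0],[-0.35,0,0,-0.05,0],[-0.35,0,0,-0.05,0],[-0.35,0,0,-0.05,0],[-0.35,0,0,-0.05,0]]]'
python3 -m jog '[[[-0.35,0,0,0,0],[-0.35,0,0,0,0],[-0.35,0,0,0,0],[-0.35,0,0,0,0],[-0.35,0,0,0,0]]]' | head -2
python3 - <<'E'
from h import *
crop("scene",265,120,425,280,5,"pics/c5.png")
E
```

```text
time: 4.97
tool_pos: [0.6442, 0.2289, 0.1201]
tool_rot: [-3.142, 0.0, 1.566]
contact_force: [-0.1, -1.0, 0.3]
opening: 0.011
grip_force: 3.0
time: 5.38
tool_pos: [0.6428, 0.2288, 0.1487]
tool_rot: [-3.137, 0.001, 1.566]
contact_force: [0.3, 0.4, 0.2]
opening: 0.0291
grip_force: 0.0
time: 5.8
tool_pos: [0.6438, 0.229, 0.2002]
tool_rot: [-3.141, 0.0, 1.566]
contact_force: [-0.4, 0.0, -0.3]
opening: 0.0296
grip_force: 0.0
time: 6.22
tool_pos: [0.644, 0.229, 0.2]
```

View pics/c5.png

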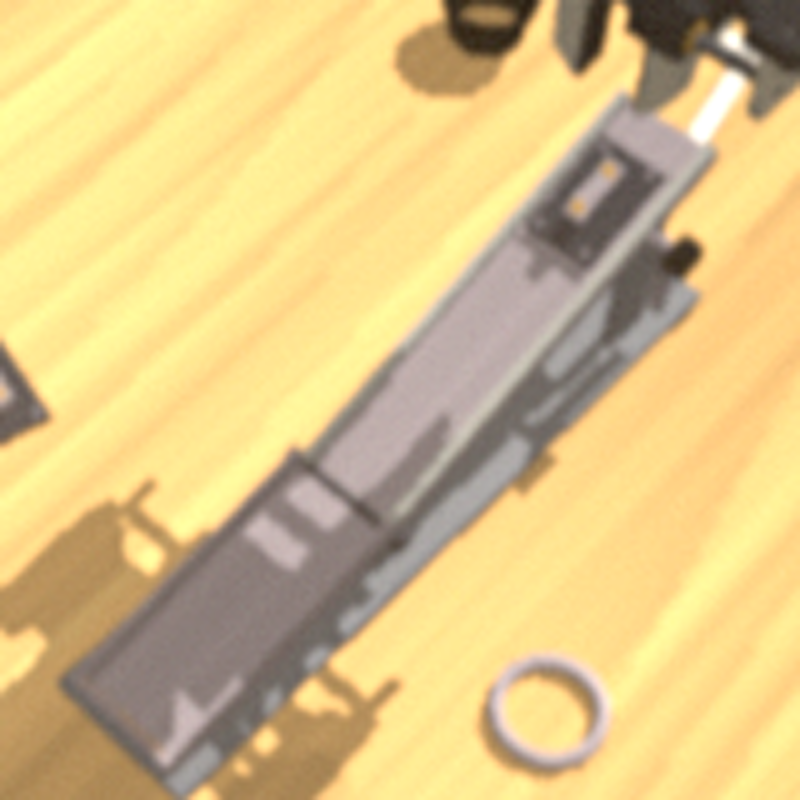

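Plate 1 lies flat between the rails at crop (595,200), still at the start mark 0.8 s after release, so it sticks. I'll pick it up again and take it to the tray.

```bash
python3 -m jog '[[[-0.35,0,0,0.035,0],[-0.35,0,0,0.065,0],[-0.35,0,0,0.076,0],[-0.35,0,0,0.082,0],[-0.35,0,0,0.082,0]]]' 10
python3 -m jog '[[[-1,0,0,0,0],[-1,0,0,0,0],[-1,0,0,0,0],[-1,0,0,0,0],[-1,0,0,-0.02,0]]]'
python3 -m jog '[[[-1,0,0,-0.03,0],[-1,0,0,-0.06,0],[-1,0,0,-0.06,0],[-1,-0.03,-0.006,-0.06,0],[-1,-0.068,-0.014,-0.06,0]]]'
python3 -m jog '[[[-1,-0.038,-0.007,0,0],[-1,-0.076,-0.014,0,0],[-1,-0.114,-0.021,0,0],[-1,-0.152,-0.028,0,0],[-1,-0.19,-0.035,0,0]]]'
python3 -m jog '[[[-1,-0.038,-0.007,0,0],[-1,-0.076,-0.014,0,0],[-1,-0.114,-0.021,0,0],[-1,-0.152,-0.028,0,0],[-1,-0.19,-0.035,0,0]]]'
python3 -m jog '[[[-1,-0.038,-0.007,0,0],[-1,-0.076,-0.014,0.02,0],[-1,-0.114,-0.021,0.05,0],[-1,-0.145,-0.028,0.08,0],[-1,-0.145,-0.03,0.1,0]]]'
python3 -m jog '[[[-1,0,0,0,0]]]'
python3 g.py .527 -.364 .04 90
python3 - <<'E'
from h import *
W=[at("top",p,.022)[:2].round(3).tolist() for p in((445,199),(489,201),(486,255),(442,252))];print(W)
E
```

```text
time: 6.68
tool_pos: [0.6438, 0.2289, 0.1181]
tool_rot: [-3.14, 0.0, 1.566]
contact_force: [0.8, -0.9, 0.1]
opening: 0.0293
grip_force: 0.0
time: 7.1
tool_pos: [0.6423, 0.2285, 0.1352]
tool_rot: [-3.135, 0.001, 1.566]
contact_force: [-1.2, -0.5, -1.9]
opening: 0.0108
grip_force: 10.0
time: 7.52
tool_pos: [0.6298, 0.1629, 0.1988]
tool_rot: [3.14, -0.001, 1.57]
contact_force: [0.1, -1.4, -1.5]
opening: 0.0106
grip_force: 10.0
time: 7.93
tool_pos: [0.5933, -0.0304, 0.1987]
tool_rot: [3.141, 0.0, 1.566]
contact_force: [0.3, -0.1, -0.3]
opening: 0.0111
grip_force: 10.0
time: 8.35
tool_pos: [0.5573, -0.2204, 0.1987]
tool_rot: [3.141, 0.0, 1.566]
contact_force: [1.3, -0.5, 0.0]
opening: 0.0107
grip_force: 10.0
time: 8.77
tool_pos: [0.5261, -0.3684, 0.0976]
tool_rot: [3.14, 0.003, 1.562]
contact_force: [-0.5, 0.3, 0.0]
opening: 0.0109
grip_force: 10.0
time: 8.85
tool_pos: [0.5233, -0.3641, 0.0923]
tool_rot: [-3.134, -0.006, 1.562]
contact_force: [-1.0, 1.1, -1.3]
opening: 0.0108
grip_force: 10.0
t 8.85 pos [ 0.5233 -0.3641  0.0923] yaw 89.5 q6 -0.72 shift [-0.0002  0.0041  0.0523] turn -0.009 open 0.0108 grip 10.0 F [-1.   1.1 -1.3]
[[0.605, -0.309], [0.599, -0.432], [0.45, -0.419], [0.459, -0.297]]
```

```bash
python3 -m jog '[[[-1,0,0.003,0.03,0],[-1,0,0.003,0.052,0],[-1,0,0.003,0.06,0],[-1,0,0.003,0.065,0],[-1,0,0.003,0.068,0]]]' 3
python3 -m jog '[[[-1,0,0,0,0],[-0.55,0,0,0,0],[-0.35,0,0,0,0],[-0.35,0,0,-0.01,0],[-0.35,0,0,-0.03,0]]]'
python3 -m jog '[[[-0.35,0.03,-0.015,-0.03,0.12],[-0.35,0.065,-0.03,-0.05,0.24],[-0.35,0.1,-0.045,-0.06,0.36],[-0.35,0.135,-0.06,-0.06,0.48],[-0.35,0.165,-0.073,-0.06,0.6]]]'
python3 -m jog '[[[-0.35,0,0,0,0.12],[-0.35,0,0,0,0.24],[-0.35,0,0,0,0.36],[-0.35,0,0,0,0.48],[-0.35,0,0,0,0.6]]]'
python3 -m jog '[[[-0.35,0,0,0,0.1],[-0.35,0,0,0,0.18]]]'
python3 g.py .4548 -.1993 .017 11
python3 - <<'E'
from h import *
crop("top",385,190,505,270,5,"pics/c6.png")
E
```

```text
time: 9.27
tool_pos: [0.5309, -0.3629, 0.0314]
tool_rot: [3.141, 0.0, 1.567]
contact_force: [-0.2, 1.0, 1.6]
opening: 0.011
grip_force: 3.0
time: 9.68
tool_pos: [0.5292, -0.3627, 0.0596]
tool_rot: [-3.139, -0.002, 1.566]
contact_force: [-1.0, -0.5, -0.8]
opening: 0.0288
grip_force: 0.0
time: 10.1
tool_pos: [0.4574, -0.1963, 0.1227]
tool_rot: [3.138, -0.001, 0.96]
contact_force: [0.7, 0.2, 0.3]
opening: 0.0299
grip_force: 0.0
time: 10.52
tool_pos: [0.4585, -0.1983, 0.1219]
tool_rot: [3.14, -0.001, 0.36]
contact_force: [-0.1, -0.3, 0.4]
opening: 0.0299
grip_force: 0.0
time: 10.68
tool_pos: [0.4584, -0.1984, 0.1218]
tool_rot: [3.14, -0.002, 0.181]
contact_force: [0.8, -0.1, -0.3]
opening: 0.0297
grip_force: 0.0
t 10.68 pos [ 0.4584 -0.1984  0.1218] yaw 10.4 q6 0.83 shift [-3.900e-03  1.000e-04  1.048e-01] turn -0.011 open 0.0297 grip 0.0 F [ 0.8 -0.1 -0.3]
```

View pics/c6.png

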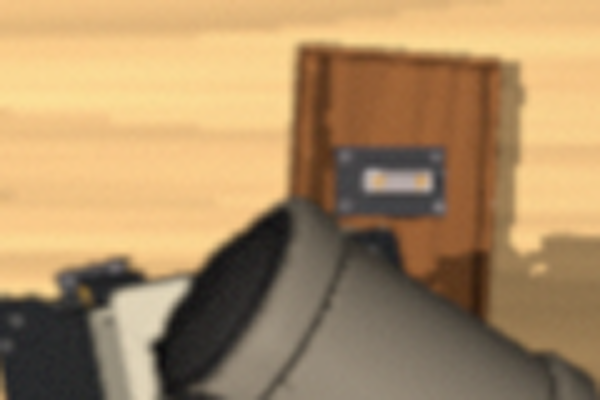

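Plate 1 lies flat in the tray at crop (390,182). Now the nearest plate (the one at y≈−0.2) goes to the ramp.

```bash
python3 -m jog '[[[-0.35,-0.004,0,0.035,0],[-0.35,-0.004,0,0.07,0],[-0.35,-0.004,0,0.095,0],[-0.35,-0.004,0,0.105,0],[-0.35,-0.004,0,0.105,0]]]' 10
python3 -m jog '[[[-1,0,0,0,0],[-1,0,0,0,0],[-1,0,0,0,0],[-1,0,0,0,0],[-1,0,0,-0.02,0]]]'
python3 -m jog '[[[-1,0,0,-0.035,-0.12],[-1,0,0,-0.07,-0.24],[-1,0,0,-0.105,-0.36],[-1,0,0,-0.14,-0.48],[-1,0,0,-0.16,-0.6]]]'
python3 -m jog '[[[-1,0,0,0,-0.12],[-1,0,0,0,-0.24],[-1,0,0,0,-0.36],[-1,0,0,0,-0.48],[-1,0,0,0,-0.6]]]'
python3 -m jog '[[[-1,0,0,0,-0.1],[-1,0,0,0,-0.18],[-1,0,0,0,-0.18]]]'
python3 g.py .644 .2285 .2 89.5
```

```text
time: 11.15
tool_pos: [0.4538, -0.1987, 0.0148]
tool_rot: [-3.14, 0.001, 0.187]
contact_force: [0.6, 0.9, 0.5]
opening: 0.0297
grip_force: 0.0
time: 11.57
tool_pos: [0.4525, -0.1979, 0.0337]
tool_rot: [-3.138, 0.004, 0.186]
contact_force: [-1.0, 0.5, -1.1]
opening: 0.0109
grip_force: 10.0
time: 11.98
tool_pos: [0.455, -0.1993, 0.1998]
tool_rot: [3.136, -0.001, 0.792]
contact_force: [0.9, -0.2, -0.2]
opening: 0.0109
grip_force: 10.0
time: 12.4
tool_pos: [0.4539, -0.1987, 0.1959]
tool_rot: [3.141, 0.0, 1.392]
contact_force: [0.4, -0.1, -0.8]
opening: 0.0109
grip_force: 10.0
time: 12.65
tool_pos: [0.4539, -0.1987, 0.1958]
tool_rot: [3.141, 0.0, 1.569]
contact_force: [0.2, 0.7, -1.4]
opening: 0.011
grip_force: 10.0
t 12.65 pos [ 0.4539 -0.1987  0.1958] yaw 89.9 q6 -0.57 shift [ 0.4276  0.1892 -0.0042] turn 0.007 open 0.011 grip 10.0 F [ 0.2  0.7 -1.4]
```

```bash
python3 -m jog '[[[-1,0.036,0.015,0,0],[-1,0.072,0.03,0,0],[-1,0.108,0.047,0,0],[-1,0.144,0.063,0,0],[-1,0.18,0.079,0,0]]]'
python3 -m jog '[[[-1,0.036,0.015,0,0],[-1,0.072,0.03,0,0],[-1,0.108,0.047,0,0],[-1,0.144,0.063,0,0],[-1,0.18,0.079,0,0]]]'
python3 -m jog '[[[-1,0.036,0.015,0.01,0],[-1,0.068,0.031,0.03,0],[-1,0.068,0.031,0.056,0],[-1,0.068,0.031,0.056,0],[-1,0.068,0.031,0.056,0]]]'
python3 g.py .644 .2285 .118 89.5
```

```text
time: 13.07
tool_pos: [0.5344, -0.0175, 0.1958]
tool_rot: [3.141, 0.0, 1.563]
contact_force: [0.2, -0.8, -0.2]
opening: 0.0111
grip_force: 10.0
time: 13.48
tool_pos: [0.6142, 0.1624, 0.1957]
tool_rot: [3.141, -0.0, 1.563]
contact_force: [1.8, -0.7, -0.4]
opening: 0.0109
grip_force: 10.0
time: 13.9
tool_pos: [0.6439, 0.228, 0.1378]
tool_rot: [-3.137, 0.001, 1.565]
contact_force: [0.6, -0.1, -0.7]
opening: 0.0107
grip_force: 10.0
t 13.9 pos [0.6439 0.228  0.1378] yaw 89.7 q6 0.23 shift [0.0006 0.0002 0.0198] turn 0.003 open 0.0107 grip 10.0 F [ 0.6 -0.1 -0.7]
```

```bash
python3 -m jog '[[[-1,0,0,0.005,0],[-1,0,0,0.009,0],[-1,0,0,0.013,0],[-1,0,0,0.016,0],[-1,0,0,0.019,0]]]' 3
python3 -m jog '[[[-1,0,0,0,0],[-0.55,0,0,0,0],[-0.35,0,0,0,0],[-0.35,0,0,-0.01,0],[-0.35,0,0,-0.03,0]]]'
python3 -m jog '[[[-0.35,0,0,-0.03,0],[-0.35,0,0,-0.05,0],[-0.35,0,0,-0.08,0],[-0.35,0,0,-0.08,0],[-0.35,0,0,-0.08,0]]]'
python3 -m jog '[[[-0.35,0,0,0,0],[-0.35,0,0,0,0],[-0.35,0,0,0,0],[-0.35,0,0,0,0],[-0.35,0,0,0,0]]]' | head -2
python3 - <<'E'
from h import *
crop("scene",265,120,425,280,3,"pics/c7.png")
E
python3 g.py .4466 -.0154 .1 -14
```

```text
time: 14.32
tool_pos: [0.6455, 0.2277, 0.1211]
tool_rot: [3.14, -0.0, 1.565]
contact_force: [-0.5, -0.0, 0.1]
opening: 0.0108
grip_force: 3.0
time: 14.73
tool_pos: [0.6439, 0.228, 0.1488]
tool_rot: [-3.137, 0.001, 1.566]
contact_force: [-0.1, -0.5, -0.8]
opening: 0.029
grip_force: 0.0
time: 15.15
tool_pos: [0.6462, 0.2286, 0.2338]
tool_rot: [3.136, -0.001, 1.566]
contact_force: [0.5, -0.5, -0.7]
opening: 0.0301
grip_force: 0.0
time: 15.57
tool_pos: [0.645, 0.2282, 0.2297]
t 15.62 pos [0.6451 0.2282 0.2299] yaw 89.7 q6 0.23 shift [-0.2446 -0.1972  0.1301] turn -1.331 open 0.0299 grip 0.0 F [-0.8 -0.1  0. ]
```

View pics/c7.png

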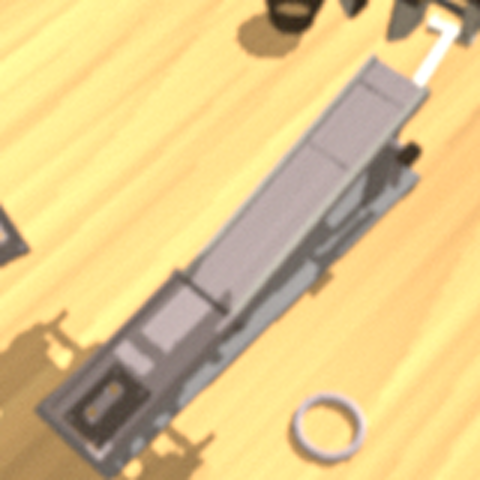

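The second plate slid to the pan's end wall (crop (107,407)). Next is the last plate.

```bash
python3 -m jog '[[[-0.35,-0.031,-0.024,0.01,0],[-0.35,-0.062,-0.049,0.03,0],[-0.35,-0.093,-0.073,0.045,0],[-0.35,-0.122,-0.098,0.06,0],[-0.35,-0.15,-0.12,0.07,0]]]' 10
python3 -m jog '[[[-0.35,-0.028,-0.023,0.01,-0.12],[-0.35,-0.055,-0.045,0.025,-0.24],[-0.35,-0.08,-0.065,0.04,-0.36],[-0.35,-0.095,-0.077,0.05,-0.48],[-0.35,-0.095,-0.077,0.06,-0.6]]]'
python3 -m jog '[[[-0.35,0,0,0,-0.12],[-0.35,0,0,0,-0.24],[-0.35,0,0,0,-0.36],[-0.35,0,0,0,-0.48],[-0.35,0,0,0,-0.6]]]'
python3 -m jog '[[[-0.35,0,0,0,-0.1],[-0.35,0,0,0,-0.13],[-0.35,0,0,0,-0.13]]]'
python3 g.py .4466 -.0154 .016 -14
```

```text
time: 16.03
tool_pos: [0.5223, 0.0778, 0.1592]
tool_rot: [-3.14, -0.0, 1.566]
contact_force: [1.3, -0.8, -0.1]
opening: 0.0295
grip_force: 0.0
time: 16.45
tool_pos: [0.4444, -0.0178, 0.0999]
tool_rot: [-3.14, -0.001, 2.169]
contact_force: [0.0, -0.1, -0.4]
opening: 0.0297
grip_force: 0.0
time: 16.87
tool_pos: [0.4471, -0.0158, 0.1005]
tool_rot: [3.141, 0.0, 2.772]
contact_force: [-0.3, -0.0, -0.4]
opening: 0.0297
grip_force: 0.0
time: 17.12
tool_pos: [0.4471, -0.0158, 0.1005]
tool_rot: [3.142, 0.0, 2.897]
contact_force: [0.0, 0.6, 0.4]
opening: 0.0301
grip_force: 0.0
t 17.12 pos [ 0.4471 -0.0158  0.1005] yaw 166.0 q6 -1.53 shift [0.0006 0.0003 0.0845] turn -0.0 open 0.0301 grip 0.0 F [0.  0.6 0.4]
```

```bash
python3 -m jog '[[[-0.35,0,0,0.035,0],[-0.35,0,0,0.065,0],[-0.35,0,0,0.08,0],[-0.35,0,0,0.084,0],[-0.35,0,0,0.084,0]]]' 10
python3 -m jog '[[[-1,0,0,0,0],[-1,0,0,0,0],[-1,0,0,0,0],[-1,0,0,0,0],[-1,0,0,-0.02,0]]]'
python3 -m jog '[[[-1,0,0,-0.035,0.12],[-1,0,0,-0.07,0.24],[-1,0,0,-0.105,0.36],[-1,0,0,-0.14,0.48],[-1,0,0,-0.16,0.6]]]'
python3 -m jog '[[[-1,0,0,0,0.12],[-1,0,0,0,0.24],[-1,0,0,0,0.36],[-1,0,0,0,0.48],[-1,0,0,0,0.6]]]'
python3 -m jog '[[[-1,0,0,0,0.1],[-1,0,0,0,0.135],[-1,0,0,0,0.135]]]'
python3 g.py .644 .2285 .138 89.5
```

```text
time: 17.53
tool_pos: [0.4465, -0.0156, 0.0157]
tool_rot: [3.142, -0.002, 2.895]
contact_force: [-0.3, 0.2, 1.3]
opening: 0.03
grip_force: 0.0
time: 17.95
tool_pos: [0.4454, -0.0155, 0.0351]
tool_rot: [-3.142, -0.004, 2.896]
contact_force: [-1.2, 0.0, -0.8]
opening: 0.0105
grip_force: 10.0
time: 18.37
tool_pos: [0.448, -0.0159, 0.2007]
tool_rot: [3.138, 0.005, 2.29]
contact_force: [0.1, 0.1, -1.2]
opening: 0.0109
grip_force: 10.0
time: 18.78
tool_pos: [0.4468, -0.0157, 0.1969]
tool_rot: [3.141, 0.0, 1.69]
contact_force: [0.5, 0.1, -0.6]
opening: 0.011
grip_force: 10.0
time: 19.03
tool_pos: [0.4468, -0.0157, 0.1968]
tool_rot: [3.141, 0.0, 1.559]
contact_force: [0.7, -0.2, -1.6]
opening: 0.0113
grip_force: 10.0
t 19.03 pos [ 0.4468 -0.0157  0.1968] yaw 89.3 q6 -0.2 shift [0.2464 0.1944 0.0589] turn -0.003 open 0.0113 grip 10.0 F [ 0.7 -0.2 -1.6]
```

```bash
python3 -m jog '[[[-1,0.031,0.025,0,0],[-1,0.062,0.05,0,0],[-1,0.093,0.075,0,0],[-1,0.124,0.1,0,0],[-1,0.155,0.122,0,0]]]'
python3 -m jog '[[[-1,0.03,0.024,0,0],[-1,0.06,0.048,0.01,0],[-1,0.091,0.072,0.03,0],[-1,0.091,0.072,0.05,0],[-1,0.091,0.072,0.059,0]]]'
python3 -m jog '[[[-1,0,0,0,0],[-1,0,0,0,0]]]'
python3 g.py .644 .2285 .119 89.5
```

```text
time: 19.45
tool_pos: [0.5716, 0.1396, 0.1967]
tool_rot: [3.141, -0.0, 1.562]
contact_force: [1.5, -0.9, -1.0]
opening: 0.0111
grip_force: 10.0
time: 19.87
tool_pos: [0.6424, 0.2298, 0.1333]
tool_rot: [-3.137, 0.001, 1.565]
contact_force: [-0.3, -0.6, -2.1]
opening: 0.0107
grip_force: 10.0
time: 20.03
tool_pos: [0.6429, 0.2274, 0.1377]
tool_rot: [-3.14, 0.0, 1.561]
contact_force: [-0.1, -0.2, 0.1]
opening: 0.0106
grip_force: 10.0
t 20.03 pos [0.6429 0.2274 0.1377] yaw 89.4 q6 0.24 shift [0.0011 0.0011 0.0187] turn -0.001 open 0.0106 grip 10.0 F [-0.1 -0.2  0.1]
```

```bash
python3 -m jog '[[[-1,0.001,0.001,0.005,0],[-1,0.001,0.001,0.009,0],[-1,0.001,0.001,0.013,0],[-1,0.001,0.001,0.016,0],[-1,0.001,0.001,0.018,0]]]' 3
python3 -m jog '[[[-1,0,0,0,0],[-0.55,0,0,0,0],[-0.35,0,0,0,0],[-0.35,0,0,-0.01,0],[-0.35,0,0,-0.03,0]]]'
python3 -m jog '[[[-0.35,0,0,-0.03,0],[-0.35,0,0,-0.05,0],[-0.35,0,0,-0.08,0],[-0.35,0,0,-0.08,0],[-0.35,0,0,-0.08,0]]]'
python3 -m jog '[[[-0.35,0,0,0,0],[-0.35,0,0,0,0],[-0.35,0,0,0,0],[-0.35,0,0,0,0],[-0.35,0,0,0,0]]]' | head -2
python3 - <<'E'
from h import *
crop("scene",125,100,445,370,2.5,"pics/c8.png")
E
```

```text
time: 20.45
tool_pos: [0.6445, 0.2289, 0.1196]
tool_rot: [3.141, -0.0, 1.56]
contact_force: [0.0, -0.4, 1.0]
opening: 0.011
grip_force: 3.0
time: 20.87
tool_pos: [0.6431, 0.229, 0.1477]
tool_rot: [-3.137, 0.001, 1.561]
contact_force: [-0.4, -0.4, -0.1]
opening: 0.029
grip_force: 0.0
time: 21.28
tool_pos: [0.6454, 0.2296, 0.2328]
tool_rot: [3.136, -0.001, 1.561]
contact_force: [0.2, -0.1, -1.5]
opening: 0.0298
grip_force: 0.0
time: 21.7
tool_pos: [0.6443, 0.2292, 0.2287]
```

```bash
python3 -c "
import cv2;i=cv2.imread('pics/c8.png');print(i.shape);cv2.imwrite('pics/c9.png',i[:600])" ; ls -la pics/c8.png
```

```text
(675, 800, 3)
-rw-r--r-- 1 agent agent 614924 Dec  1 12:11 pics/c8.png
```

View pics/c9.png

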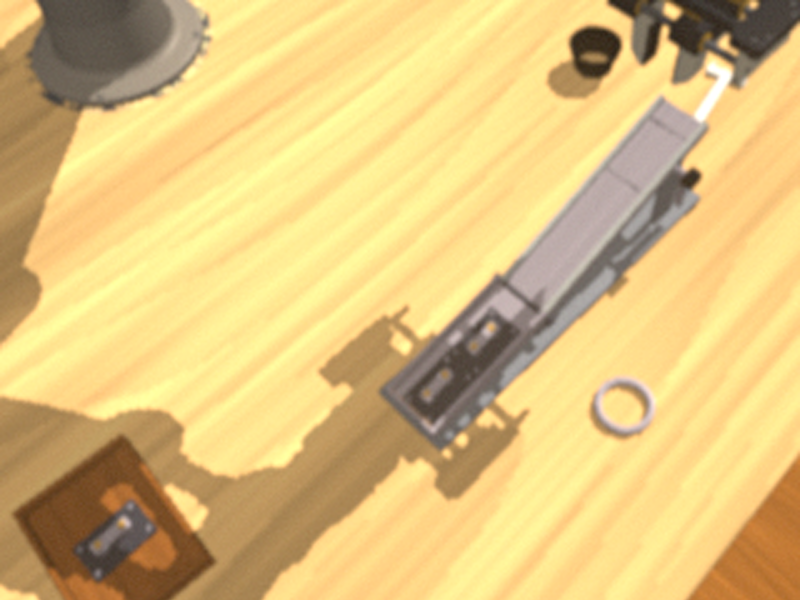

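Two plates lie one behind the other in the pan, at (437,385) and (485,335). The sticking plate is flat in the tray at (113,540), and the other things are where they were. I'm handing in.

```bash
python3 -c "
from cell import robot
print(robot.hand_in())"
```

```text
the job is handed in; nothing more can be done
None
```

I tested all three plates and handed the job in at about 22 s: two slid and lie in the catch pan, and the one that stuck lies flat in the recoating tray; no verdict came back.

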